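# Set up the fall for draining a rinsed milk pipe

### The job

The rinsed milk pipe has to drain into the steel pan. Stand the four V-head stands upright in the foot pockets of the board, in order of height and falling towards the pan, with their Vs in line along the row; then lay the pipe into all four Vs so that its low end hangs over the pan. Leave everything standing at rest.

Things in the scene. Friction and masses are not known exactly. Their poses are not given: they have to be found in the camera images.
- stand_1: the lowest of four loose steel pipe stands, 0.3 kg: foot 56 (x) x 40 (y) x 6 mm, post 22 mm thick, head block 30 (x) x 28 (y) mm from 28 to 53 mm up, on it an open 90 deg V, 28 mm long in y, arms rising to +x and -x. Bottom of V 56 mm, arm tips 83 mm above the underside. Grip head across y. Origin: centre of underside. V runs along y; half turn looks the same.
- stand_2: the second lowest of four loose steel pipe stands, 0.3 kg: foot 56 (x) x 40 (y) x 6 mm, post 22 mm thick, head block 30 (x) x 28 (y) mm from 40 to 65 mm up, on it an open 90 deg V, 28 mm long in y, arms rising to +x and -x. Bottom of V 68 mm, arm tips 95 mm above the underside. Grip head across y. Origin: centre of underside. V runs along y; half turn looks the same.
- stand_3: the second tallest of four loose steel pipe stands, 0.3 kg: foot 56 (x) x 40 (y) x 6 mm, post 22 mm thick, head block 30 (x) x 28 (y) mm from 52 to 77 mm up, on it an open 90 deg V, 28 mm long in y, arms rising to +x and -x. Bottom of V 80 mm, arm tips 107 mm above the underside. Grip head across y. Origin: centre of underside. V runs along y; half turn looks the same.
- stand_4: the tallest of four loose steel pipe stands, 0.3 kg: foot 56 (x) x 40 (y) x 6 mm, post 22 mm thick, head block 30 (x) x 28 (y) mm from 64 to 89 mm up, on it an open 90 deg V, 28 mm long in y, arms rising to +x and -x. Bottom of V 92 mm, arm tips 119 mm above the underside. Grip head across y. Origin: centre of underside. V runs along y; half turn looks the same.
- pocket_1: foot pocket 1 of four, counted from the left (+y), in a straight row 76 mm apart on a fixed white board 90 x 310 x 10 mm: shallow dark steel tray, inside 72 (x) x 56 (y) mm, floor 3 mm thick, lips 8 mm high. Origin: centre of its underside, on the board, 10 mm above the deck; y runs along the row.
- pocket_2: foot pocket 2 of four, counted from the left (+y), in a straight row 76 mm apart on a fixed white board 90 x 310 x 10 mm: shallow dark steel tray, inside 72 (x) x 56 (y) mm, floor 3 mm thick, lips 8 mm high. Origin: centre of its underside, on the board, 10 mm above the deck; y runs along the row.
- pocket_3: foot pocket 3 of four, counted from the left (+y), in a straight row 76 mm apart on a fixed white board 90 x 310 x 10 mm: shallow dark steel tray, inside 72 (x) x 56 (y) mm, floor 3 mm thick, lips 8 mm high. Origin: centre of its underside, on the board, 10 mm above the deck; y runs along the row.
- pocket_4: foot pocket 4 of four, counted from the left (+y), in a straight row 76 mm apart on a fixed white board 90 x 310 x 10 mm: shallow dark steel tray, inside 72 (x) x 56 (y) mm, floor 3 mm thick, lips 8 mm high. Origin: centre of its underside, on the board, 10 mm above the deck; y runs along the row.
- pipe: stainless pipe 410 mm long, 0.45 kg, tube 38 mm thick; two clamps (56 mm thick, 16 wide) 76 mm either side of the middle. Starts level, axis 89 mm up, in two timber chocks (84 mm high) 127 mm either side of the middle. Origin: on the axis at mid length, y along it. Grip from above at the middle. In a V the axis is 27 mm above the V's bottom; on the stands it slopes 9 deg, middle 114 mm up.
- pan: round open steel catch pan, 122 mm across, 34 mm high, fixed in line with the row of pockets beyond one end of the board, 108 mm from the end pocket; which end changes. Origin: centre of its underside. Beyond the other end lies a loose black plastic cover. Overhead, a thin wall hook reaches out to x = 0.60 m at y = 0.01 m, 0.31 m above the deck: carry things nearer to the robot there.
Mind the look-alikes: they are no part of the job. Leave any red look-alike of the stand_2 alone.

How it is judged:
On the way:
1. all four stands stand in the pockets in falling order towards the pan, the pipe not yet laid on them (((horizontal distance between pan and pocket_1 below 0.16 m and horizontal distance between stand_1 and pocket_1 below 0.013 m and z of stand_1 in the frame of pocket_1 below 0.007 m and angle between each of stand_1, stand_2, stand_3, stand_4's own z axis and vertical below 0.06 rad and angle between the y axis of stand_1 and the y axis of pocket_1, either way round below 0.3 rad and linear speed of each of stand_1, stand_2, stand_3, stand_4 below 0.02 m/s and horizontal distance between stand_2 and pocket_2 below 0.013 m and z of stand_2 in the frame of pocket_2 below 0.007 m and angle between the y axis of stand_2 and the y axis of pocket_2, either way round below 0.3 rad and horizontal distance between stand_3 and pocket_3 below 0.013 m and z of stand_3 in the frame of pocket_3 below 0.007 m and angle between the y axis of stand_3 and the y axis of pocket_3, either way round below 0.3 rad and horizontal distance between stand_4 and pocket_4 below 0.013 m and z of stand_4 in the frame of pocket_4 below 0.007 m and angle between the y axis of stand_4 and the y axis of pocket_4, either way round below 0.3 rad) or (horizontal distance between pan and pocket_4 below 0.16 m and horizontal distance between stand_4 and pocket_1 below 0.013 m and z of stand_4 in the frame of pocket_1 below 0.007 m and angle between each of stand_4, stand_3, stand_2, stand_1's own z axis and vertical below 0.06 rad and angle between the y axis of stand_4 and the y axis of pocket_1, either way round below 0.3 rad and linear speed of each of stand_4, stand_3, stand_2, stand_1 below 0.02 m/s and horizontal distance between stand_3 and pocket_2 below 0.013 m and z of stand_3 in the frame of pocket_2 below 0.007 m and angle between the y axis of stand_3 and the y axis of pocket_2, either way round below 0.3 rad and horizontal distance between stand_2 and pocket_3 below 0.013 m and z of stand_2 in the frame of pocket_3 below 0.007 m and angle between the y axis of stand_2 and the y axis of pocket_3, either way round below 0.3 rad and horizontal distance between stand_1 and pocket_4 below 0.013 m and z of stand_1 in the frame of pocket_4 below 0.007 m and angle between the y axis of stand_1 and the y axis of pocket_4, either way round below 0.3 rad)) and (height (world z) of pipe above 0.128 m or horizontal distance between pipe and pocket_2 above 0.08 m or horizontal distance between pipe and pocket_3 above 0.08 m)), for 0.2 s.
At the end, for the whole second after the job is handed in: Each stand is down in its pocket (13 mm, tilt 3.4 deg, V within 17 deg of the row), lowest next to the pan, rising in order away from it; the pipe lies in all four Vs (middle within 13 mm of the row line, height 114 +/- 8 mm, fall 9 +/- 1.1 deg), low end over the pan; all at rest, released (((horizontal distance between pan and pocket_1 below 0.16 m and horizontal distance between stand_1 and pocket_1 below 0.013 m and z of stand_1 in the frame of pocket_1 below 0.007 m and angle between each of stand_1, stand_2, stand_3, stand_4's own z axis and vertical below 0.06 rad and angle between the y axis of stand_1 and the y axis of pocket_1, either way round below 0.3 rad and linear speed of each of stand_1, stand_2, stand_3, stand_4 below 0.02 m/s and horizontal distance between stand_2 and pocket_2 below 0.013 m and z of stand_2 in the frame of pocket_2 below 0.007 m and angle between the y axis of stand_2 and the y axis of pocket_2, either way round below 0.3 rad and horizontal distance between stand_3 and pocket_3 below 0.013 m and z of stand_3 in the frame of pocket_3 below 0.007 m and angle between the y axis of stand_3 and the y axis of pocket_3, either way round below 0.3 rad and horizontal distance between stand_4 and pocket_4 below 0.013 m and z of stand_4 in the frame of pocket_4 below 0.007 m and angle between the y axis of stand_4 and the y axis of pocket_4, either way round below 0.3 rad) or (horizontal distance between pan and pocket_4 below 0.16 m and horizontal distance between stand_4 and pocket_1 below 0.013 m and z of stand_4 in the frame of pocket_1 below 0.007 m and angle between each of stand_4, stand_3, stand_2, stand_1's own z axis and vertical below 0.06 rad and angle between the y axis of stand_4 and the y axis of pocket_1, either way round below 0.3 rad and linear speed of each of stand_4, stand_3, stand_2, stand_1 below 0.02 m/s and horizontal distance between stand_3 and pocket_2 below 0.013 m and z of stand_3 in the frame of pocket_2 below 0.007 m and angle between the y axis of stand_3 and the y axis of pocket_2, either way round below 0.3 rad and horizontal distance between stand_2 and pocket_3 below 0.013 m and z of stand_2 in the frame of pocket_3 below 0.007 m and angle between the y axis of stand_2 and the y axis of pocket_3, either way round below 0.3 rad and horizontal distance between stand_1 and pocket_4 below 0.013 m and z of stand_1 in the frame of pocket_4 below 0.007 m and angle between the y axis of stand_1 and the y axis of pocket_4, either way round below 0.3 rad)) and height (world z) of pipe between 0.106 and 0.122 m and x of pipe in the frame of pocket_2 between -0.013 and 0.013 m and x of pipe in the frame of pocket_3 between -0.013 and 0.013 m and angle between the y axis of pipe and the y axis of pocket_2, either way round below 0.185 rad and (angle between pipe's own y axis and vertical between 1.393 and 1.433 rad or angle between pipe's own y axis and vertical between 1.708 and 1.748 rad) and (y of pan in the frame of pipe between 0.205 and 0.272 m or y of pan in the frame of pipe between -0.272 and -0.205 m) and linear speed of pipe below 0.02 m/s and angular speed of pipe below 0.1 rad/s); the robot touches nothing.
It also fails if it takes over 144 s, if anything falls off the work surface, if the arm or the gripper's body presses on something with over 40 N, if the wrist force passes 120 N, or if a joint passes its speed limit or range.

### The arm

A 6-joint arm with a two-finger parallel gripper is mounted at the origin on a cart in front of the work surface, level with it; the furniture and walls round the work are solid. World frame = base frame: x ahead of the robot, y to its left, z up, the work surface at z = 0. Lengths are in m, angles in rad, forces in N, time in s.
With the tool pointing down it reaches from about 0.4 to 0.925 m from the base axis. Payload 12.5 kg.
Tool frame: the origin (TCP) lies on the centre line of the jaws, within the pads' length; the fingertips stand 22 mm ahead of it and the grasp point (between the pads) lies 3 mm ahead of it; z points along the fingers, x is the direction in which the jaws open and shut, and the axes are right-handed (so a half turn about z gives the same grasp; the last joint's range is limited). The gripper opens to 95 mm and grips with 3 to 60 N. Pads are 20 mm wide; open, the fingers measure 119 mm over their backs; the gripper's body (75 mm by 180 mm) begins 59 mm behind the grasp point.
Start: joints at [1.162, 0.491, 1.559, -0, 1.092, -0.106], TCP at [0.186, 0.597, 0.237] pointing down, gripper open.
Joint ranges: [-3.1, 3.1], [-0.84, 2.19], [0.05, 2.79], [-1.13, 4.28], [0.06, 2.93], [-2.69, 2.69]. Speed limits (rad/s): [2.22, 2.22, 2.79, 3.14, 3.14, 3.14].

### API

Orientations are given as a unit quaternion [w, x, y, z].
In Python, from cell import manip gives the robot as it stands.
- The arm moves only by the tool arm_command, never from a script. Its argument "steps" is a list of rows, each a list of 3 entries, a list of its own where there are three numbers: the shift along the tool's x, y, z in m, then the turn, a rotation vector about the tool's x, y, z in rad, then the closure in counts, from 0 (fully open) to 255 (shut). A call has 1 to 20 rows; each row is the pose to reach, as a shift and turn from the pose commanded when the call began, along the tool's axes at that moment; what a row does not reach only later rows make up. A row lasts 1/12 s, in which the tool goes at most 41.7 mm and 7.16 degrees, less where a joint would pass 70% of its speed; a pose out of reach is approached as far as the arm can. A call with a gripper value outside its range is refused whole. The fingers move at their own pace and stop on an object; the grip force is fixed at half the most. Time passes only in rows, so rows that repeat a pose let the fingers close. It gives the time, the measured TCP pose, the force and the opening at its end, in the units of the state.
- manip.get_state(): the state, without advancing time (a new reading comes with each control period).
- manip.grab_frame(name): name is "scene" or "side" or "wrist"; returns a dict with "color" (400x640x3 uint8, blue, green, red), "intrinsics" (3x3 intrinsics, pixels), "k1" (the pictures are not rectified: a ray, as slopes to the right and down, at radius r is drawn at 1 + k1 r^2 times it, then the intrinsics apply), "cam_to_world" (4x4, takes a point from camera to world coordinates). Camera axes: x right, y down, z forward; pixel columns grow to the right and rows downward; lengths in m; the calibration is good to about 2 mm. A picture is of the moment at which its call begins. There is no depth.
- manip.close_job(): hands the job in, once; it reports no verdict.
The state is a dict: "t": time; "joint_positions": joint angles; "joint_velocities": joint speeds; "tau": joint torques, N m; "ee_pos": TCP position; "tool_rot": TCP orientation; "force": force on the tool from outside, world axes, zero at the start; "torque": the same for the moment, N m; "finger_gap": opening from 0.0 (shut) to 1.0 (fully open).
Only numpy, scipy, OpenCV 4.12 (cv2) and the standard library are available. Lean on these libraries where they do the work, as an engineer would, in place of code of your own. Each camera call takes 0.05 s, during which the arm holds its last target. There are 200 camera calls.

## Working session

There is one attempt and no reset: what is moved stays moved. The work goes in short steps, Python scripts to look and compute and a tool call to move; the robot and the scene stay as the last step left them, time stands still between calls to the robot, and variables do not carry over. Pictures are saved under pics/ and viewed, about 12 in all and at most 16, crops included, and the job is handed in when it is done.

Besides the shell and the picture viewer there is one more tool, called by a JSON object that holds its "api" and its "payload", one argument or row to a line. arm_command: Moves the arm, as the interface text tells. Its arguments: {"type":"object","properties":{"steps":{"type":"array","items":{"type":"array"}}},"required":["steps"]}

```bash
mkdir -p pics
cat > h.py <<'E'
import numpy as np, cv2
from cell import manip
def grab(n,fn=None):
    f=manip.grab_frame(n)
    if fn: cv2.imwrite('pics/'+fn,f['color'])
    return f
def px2w(f,uv,z):
    K=f['intrinsics'];T=f['cam_to_world'];k=f['k1']
    d=(np.array(uv,float)-[K[0,2],K[1,2]])/[K[0,0],K[1,1]]
    s=d.copy()
    for _ in range(30): s=d/(1+k*(s@s))
    r=T[:3,:3]@np.array([s[0],s[1],1]);c=T[:3,3]
    return c+r*(z-c[2])/r[2]
def w2px(f,p):
    K=f['intrinsics'];T=f['cam_to_world']
    q=T[:3,:3].T@(np.array(p,float)-T[:3,3]);s=q[:2]/q[2]
    s=s*(1+f['k1']*(s@s));return [K[0,0]*s[0]+K[0,2],K[1,1]*s[1]+K[1,2]]
E
python3 - <<'E'
from h import *
import pickle
d={}
for n in ['scene','side','wrist']:
    d[n]=grab(n,n+'0.png'); f=d[n]; print(n,f['cam_to_world'].round(3).tolist(),f['intrinsics'].round(1).tolist(),f['k1'])
pickle.dump(d,open('f0.pkl','wb'))
print(manip.get_state())
E
```

```text
scene [[0.462, -0.608, 0.646, -0.412], [-0.887, -0.301, 0.35, -0.578], [-0.019, -0.734, -0.678, 1.11], [0.0, 0.0, 0.0, 1.0]] [[446.0, 0.0, 317.4], [0.0, 446.0, 204.0], [0.0, 0.0, 1.0]] -0.012898844882948865
side [[0.959, -0.138, 0.248, 0.224], [-0.283, -0.408, 0.868, -1.124], [-0.019, -0.902, -0.431, 0.595], [0.0, 0.0, 0.0, 1.0]] [[374.9, 0.0, 321.4], [0.0, 374.9, 192.8], [0.0, 0.0, 1.0]] -0.06567110383921258
wrist [[0.299, 0.924, 0.237, 0.12], [0.954, -0.289, -0.075, 0.617], [-0.001, 0.249, -0.968, 0.384], [0.0, 0.0, 0.0, 1.0]] [[326.0, 0.0, 319.6], [0.0, 326.0, 204.2], [0.0, 0.0, 1.0]] -0.011263249111916568
{'t': 0.15, 'joint_positions': array([ 1.16239526e+00,  4.91403624e-01,  1.55928948e+00,  1.81700525e-05,
        1.09170454e+00, -1.05595536e-01]), 'joint_velocities': array([-6.25626183e-05, -9.19421524e-04, -1.87845238e-03,  9.21028155e-04,
       -3.80602845e-04,  9.55288046e-04]), 'tau': array([ 1.46711736e-03, -6.12899995e+01, -2.58280760e+01,  6.92345831e-02,
        4.72542364e-02, -3.46613251e-05]), 'ee_pos': array([0.18628625, 0.59643477, 0.23621372]), 'tool_rot': array([ 1.95958074e-04,  8.05669615e-01,  5.92365014e-01, -3.51665318e-04]), 'force': array([ 0.88492254,  0.48073821, -0.07192359]), 'torque': array([ 0.03319289, -0.02071722, -0.02011052]), 'finger_gap': 1.0023023999817748}
```

View pics/scene0.png

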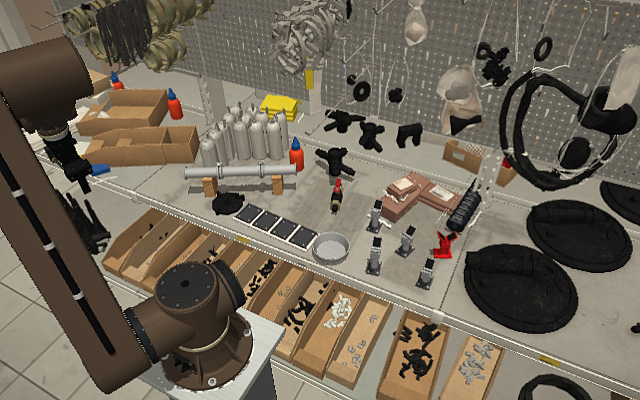

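View pics/side0.png

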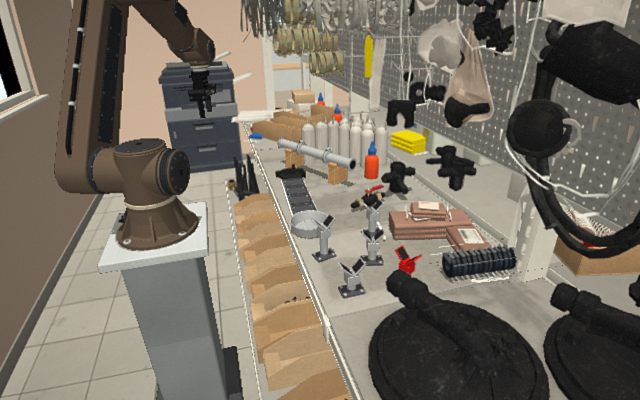

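The pan (331,248 in scene) is at the right (-y) end of the row, next to pocket 4. There are four grey stands near (376,215), (375,253), (407,240), (425,272), and a red look-alike at (443,246), which I leave alone. I'll enlarge both views.

Run:
```python
import cv2
a=cv2.imread('pics/scene0.png')[190:300,345:475]; b=cv2.imread('pics/side0.png')[185:305,290:420]; c=cv2.imread('pics/scene0.png')[150:280,180:360]
cv2.imwrite('pics/c1.png',cv2.resize(a,None,fx=6,fy=5.4,interpolation=2)[:594])
cv2.imwrite('pics/c2.png',cv2.resize(c,None,fx=4.4,fy=4.4,interpolation=2))
cv2.imwrite('pics/c3.png',cv2.resize(b,None,fx=5,fy=5,interpolation=2))
```

```text
(no output)
```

View pics/c1.png

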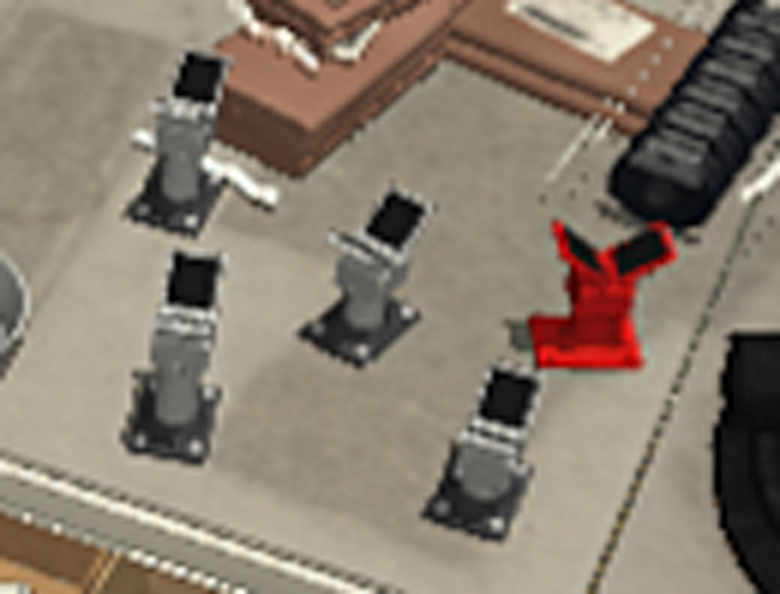

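View pics/c2.png

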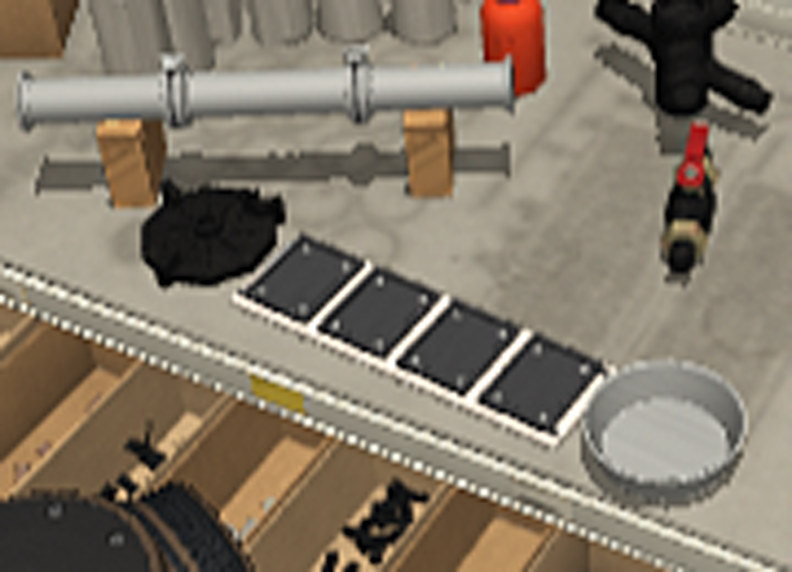

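View pics/c3.png

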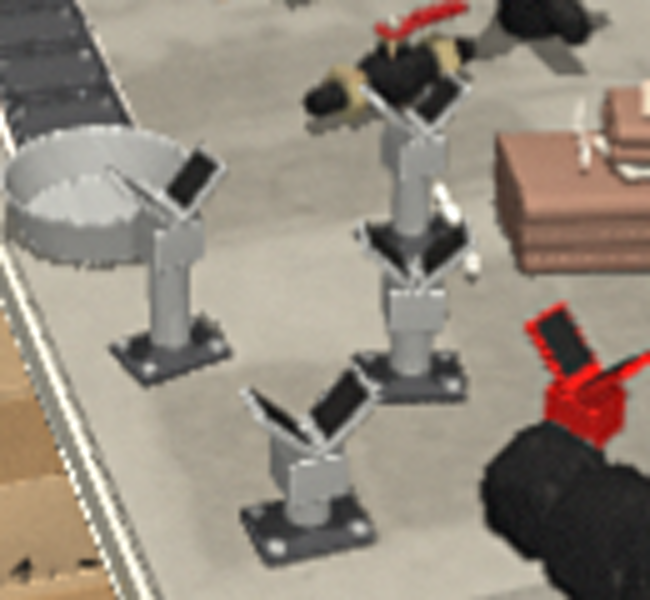

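Crop 1 shows the foot tops of the four grey stands. The side crop shows D (low, front) is the shortest and C is the next. I'll settle A against B by measuring.

Run:
```python
from h import *
import pickle
d=pickle.load(open('f0.pkl','rb'));f=d['scene'];g=d['side']
c1=lambda p:(p[0]/6+345,p[1]/5.4+190)
c2=lambda p:(p[0]/4.4+180,p[1]/4.4+150)
c3=lambda p:(p[0]/5+290,p[1]/5+185)
F={'A':[(127,215),(197,232),(222,185),(147,172)],'B':[(125,450),(205,460),(217,390),(137,370)],'C':[(302,333),(365,365),(420,318),(355,285)],'D':[(422,515),(500,540),(533,468),(455,450)]}
for k,v in F.items():
    P=np.array([px2w(f,c1(p),.006) for p in v])[:,:2]
    print(k,P.round(3).tolist(),'c',P.mean(0).round(3),'len',[round(float(np.linalg.norm(P[i]-P[i-1])),3) for i in range(4)])
for n,v,z in [('p1',[(243,295),(302,235),(370,265),(312,325)],.018),('p4',[(480,398),(528,335),(605,372),(552,432)],.018),('board',[(235,298),(302,233),(612,368),(556,445)],.01),('pipe',[(22,100),(512,85)],.089),('pan',[(665,413)],.034)]:
    P=np.array([px2w(f,c2(p),z) for p in v])[:,:2];print(n,P.round(3).tolist(),P.mean(0).round(3))
S={'B':[(112,350),(150,382),(230,350),(190,322)],'C':[(350,395),(465,398),(462,355),(362,355)],'D':[(242,512),(270,562),(375,535),(340,490)]}
for k,v in S.items():
    P=np.array([px2w(g,c3(p),.003) for p in v])[:,:2];print('side',k,P.round(3).tolist(),P.mean(0).round(3))
# height: project axis points
for k,xy in [(k,np.array([px2w(f,c1(p),.006) for p in v])[:,:2].mean(0)) for k,v in F.items()]:
    print(k,{z:[ [round((a-b)*s,0) for a,b,s in zip(w2px(f,[*xy,z]),(345,190),(6,5.4))], [round((a-b)*5) for a,b in zip(w2px(g,[*xy,z]),(290,185))]] for z in (.056,.068,.08,.092)})
```

```text
A [[0.597, -0.217], [0.601, -0.259], [0.646, -0.256], [0.638, -0.213]] c [ 0.621 -0.236] len [0.041, 0.041, 0.045, 0.044]
B [[0.423, -0.29], [0.435, -0.33], [0.486, -0.316], [0.482, -0.272]] c [ 0.457 -0.302] len [0.061, 0.041, 0.053, 0.044]
C [[0.548, -0.341], [0.54, -0.38], [0.588, -0.394], [0.598, -0.353]] c [ 0.569 -0.367] len [0.051, 0.04, 0.051, 0.042]
D [[0.448, -0.442], [0.449, -0.482], [0.505, -0.482], [0.5, -0.442]] c [ 0.475 -0.462] len [0.052, 0.04, 0.056, 0.04]
p1 [[0.439, 0.214], [0.52, 0.212], [0.514, 0.142], [0.436, 0.146]] [0.477 0.178]
p4 [[0.427, -0.012], [0.502, -0.012], [0.493, -0.084], [0.422, -0.077]] [ 0.461 -0.046]
board [[0.44, 0.224], [0.528, 0.219], [0.506, -0.083], [0.418, -0.082]] [0.473 0.069]
pipe [[0.494, 0.466], [0.693, 0.106]] [0.593 0.286]
pan [[0.463, -0.15]] [ 0.463 -0.15 ]
side B [[0.43, -0.3], [0.441, -0.335], [0.491, -0.32], [0.478, -0.288]] [ 0.46  -0.311]
side C [[0.538, -0.379], [0.594, -0.4], [0.609, -0.364], [0.557, -0.347]] [ 0.574 -0.372]
side D [[0.454, -0.45], [0.455, -0.487], [0.508, -0.485], [0.505, -0.449]] [ 0.48  -0.468]
A {0.056
[... 275 characters left out ...]
at64(361.0)], [158, 261]], 0.068: [[np.float64(179.0), np.float64(347.0)], [158, 242]], 0.08: [[np.float64(181.0), np.float64(333.0)], [157, 222]], 0.092: [[np.float64(182.0), np.float64(319.0)], [157, 203]]}
C {0.056: [[np.float64(371.0), np.float64(269.0)], [400, 288]], 0.068: [[np.float64(374.0), np.float64(255.0)], [401, 269]], 0.08: [[np.float64(377.0), np.float64(241.0)], [402, 249]], 0.092: [[np.float64(379.0), np.float64(227.0)], [403, 229]]}
D {0.056: [[np.float64(492.0), np.float64(437.0)], [295, 430]], 0.068: [[np.float64(496.0), np.float64(423.0)], [295, 409]], 0.08: [[np.float64(499.0), np.float64(409.0)], [295, 387]], 0.092: [[np.float64(503.0), np.float64(395.0)], [296, 366]]}
```

B's V sits about 12 mm higher than A's, so D=stand_1, C=stand_2, A=stand_3 and B=stand_4. With the pan at pocket 4, the order from pocket 1 to pocket 4 is stand_4, 3, 2, 1. I'll place the lowest first. Next I move over the board.

```bash
cat >> h.py <<'E'
from scipy.spatial.transform import Rotation as Ro
def down(a):  # tool pointing down, jaw (tool x) at world angle a
    c,s=np.cos(a),np.sin(a); return np.array([[c,s,0],[s,-c,0],[0,0,-1]])
def plan(p,R,p0=None,R0=None):
    s=manip.get_state(); q=s['tool_rot']
    if p0 is None: p0=s['ee_pos']
    if R0 is None: R0=Ro.from_quat([q[1],q[2],q[3],q[0]]).as_matrix()
    return (R0.T@(np.array(p)-p0)).round(4).tolist(), Ro.from_matrix(R0.T@R).as_rotvec().round(4).tolist()
E
python3 - <<'E'
from h import *
print(plan([.40,.35,.28],down(1.57)),plan([.46,.08,.3],down(1.57)))
E
```

```text
([-0.1715, 0.2775, -0.0437], [-0.0002, 0.0008, -0.302]) ([-0.4114, 0.4153, -0.0635], [-0.0002, 0.0008, -0.302])
```

{"api": "arm_command", "payload": {
  "steps": [
    [[-0.09,0.14,-0.044],[0,0,-0.1],0],
    [[-0.172,0.278,-0.044],[0,0,-0.302],0],
    [[-0.172,0.278,-0.044],[0,0,-0.302],0],
    [[-0.172,0.278,-0.044],[0,0,-0.302],0],
    [[-0.172,0.278,-0.044],[0,0,-0.302],0],
    [[-0.172,0.278,-0.044],[0,0,-0.302],0],
    [[-0.172,0.278,-0.044],[0,0,-0.302],0],
    [[-0.172,0.278,-0.044],[0,0,-0.302],0],
    [[-0.172,0.278,-0.044],[0,0,-0.302],0],
    [[-0.411,0.415,-0.064],[0,0,-0.302],0],
    [[-0.411,0.415,-0.064],[0,0,-0.302],0],
    [[-0.411,0.415,-0.064],[0,0,-0.302],0],
    [[-0.411,0.415,-0.064],[0,0,-0.302],0],
    [[-0.411,0.415,-0.064],[0,0,-0.302],0],
    [[-0.411,0.415,-0.064],[0,0,-0.302],0],
    [[-0.411,0.415,-0.064],[0,0,-0.302],0],
    [[-0.411,0.415,-0.064],[0,0,-0.302],0],
    [[-0.411,0.415,-0.064],[0,0,-0.302],0],
    [[-0.411,0.415,-0.064],[0,0,-0.302],0],
    [[-0.411,0.415,-0.064],[0,0,-0.302],0]
  ]
}}

```text
t: 1.82
ee_pos: [0.4596, 0.0815, 0.3005]
tool_rot: [-0.0, 0.707, 0.707, -0.0]
force: [0.0, 0.8, 0.4]
finger_gap: 0.998
```

Run:
```python
from h import *
import pickle
f=grab('wrist','w1.png');pickle.dump(f,open('w1.pkl','wb'))
print(manip.get_state()['ee_pos'],plan([.47,-.40,.27],down(1.57)))
```

```text
[0.45962548 0.0816153  0.30047892] ([-0.4816, 0.01, 0.0304], [-0.0003, -0.0002, 0.0016])
```

View pics/w1.png

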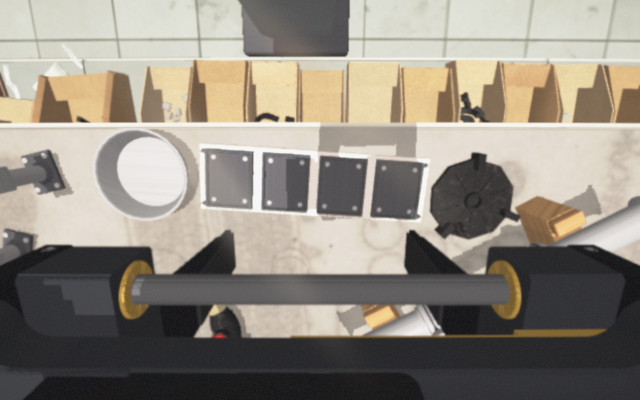

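The wrist view shows the board at (200–429, 145–220), with the pan on the left at (142,173). Pocket 4 is at about (230,179) and pocket 1 at about (398,189). I'll fit the dark trays numerically and move over the stands.

Run:
```python
from h import *
import pickle
f=pickle.load(open('w1.pkl','rb'));g=cv2.cvtColor(f['color'],6)
m=(g<95).astype(np.uint8); m[:140]=0;m[222:]=0;m[:,:198]=0;m[:,430:]=0
n,l,st,c=cv2.connectedComponentsWithStats(m)
C=[]
for i in range(1,n):
    if st[i,4]<800: continue
    cnt,_=cv2.findContours((l==i).astype(np.uint8),0,2);b=cv2.boxPoints(cv2.minAreaRect(cnt[0]))
    P=np.array([px2w(f,p,.018) for p in b])[:,:2]
    C.append(P.mean(0));print(st[i].tolist(),P.mean(0).round(4),[round(float(np.linalg.norm(P[k]-P[k-1])),4) for k in range(4)])
B=np.array([px2w(f,p,.01) for p in [(201,145),(429,160),(424,219),(200,208)]])[:,:2];print(B.round(3).tolist(),B.mean(0))
E=np.array([px2w(f,p,.034) for p in [(95,170),(188,170),(142,130)]]);print(E.round(3).tolist())
```

```text
[318, 157, 49, 58, 2389] [0.4767 0.1106] [0.0629, 0.077, 0.0602, 0.0773]
[286, 158, 23, 53, 1030] [0.474  0.0514] [0.071, 0.029, 0.071, 0.0301]
[371, 161, 51, 57, 1916] [0.4818 0.1849] [0.0622, 0.0781, 0.0595, 0.0786]
[[0.422, -0.076], [0.442, 0.229], [0.525, 0.229], [0.509, -0.085]] [0.47448092 0.0741076 ]
[[0.452, -0.207, 0.034], [0.452, -0.087, 0.034], [0.402, -0.139, 0.034]]
```

{"api": "arm_command", "payload": {
  "steps": [
    [[-0.482,0.01,0.03],[0,0,0],0],
    [[-0.482,0.01,0.03],[0,0,0],0],
    [[-0.482,0.01,0.03],[0,0,0],0],
    [[-0.482,0.01,0.03],[0,0,0],0],
    [[-0.482,0.01,0.03],[0,0,0],0],
    [[-0.482,0.01,0.03],[0,0,0],0],
    [[-0.482,0.01,0.03],[0,0,0],0],
    [[-0.482,0.01,0.03],[0,0,0],0],
    [[-0.482,0.01,0.03],[0,0,0],0],
    [[-0.482,0.01,0.03],[0,0,0],0],
    [[-0.482,0.01,0.03],[0,0,0],0],
    [[-0.482,0.01,0.03],[0,0,0],0],
    [[-0.482,0.01,0.03],[0,0,0],0],
    [[-0.482,0.01,0.03],[0,0,0],0],
    [[-0.482,0.01,0.03],[0,0,0],0],
    [[-0.482,0.01,0.03],[0,0,0],0]
  ]
}}

```text
t: 3.2
ee_pos: [0.4701, -0.3999, 0.2708]
tool_rot: [-0.0, 0.707, 0.707, 0.0]
force: [-0.0, 0.1, -0.2]
finger_gap: 1.002
```

Run:
```python
from h import *
import pickle
f=grab('wrist');pickle.dump(f,open('w2.pkl','wb'))
cv2.imwrite('pics/w2.png',cv2.resize(f['color'][:260],(800,325)))
cv2.imwrite('pics/w2c.png',cv2.resize(f['color'][40:260,220:540],None,fx=2.5,fy=2.5,interpolation=2))
print(manip.get_state()['ee_pos'])
```

```text
[ 0.4700458  -0.40001126  0.27099741]
```

View pics/w2.png

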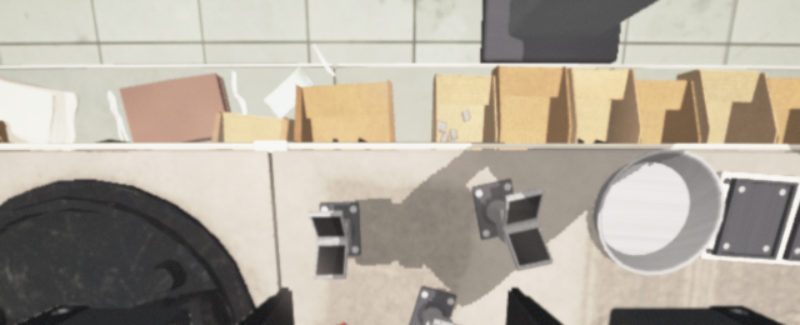

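Stand_1's V crease is at about (331,243) in the enlarged view and stand_4's at about (523,228). Now I compute their positions.

Run:
```python
from h import *
import pickle
f=pickle.load(open('w2.pkl','rb'))
s=1.25
for n,p,z in [('s1 crease',(331,243),.056),('s1 Vcorners',(313,213),.083),('',(343,211),.083),('',(347,277),.083),('',(316,277),.083),('s1foot',(359,202),.006),('',(361,255),.006),
 ('s4 crease',(524,228),.092),('s4foot',(472,187),.006),('',(513,180),.006),('',(481,240),.006),('s4V',(506,197),.119),('',(541,190),.119),('',(551,262),.119),('',(517,269),.119)]:
    print(n,px2w(f,np.array(p)/s,z).round(4)[:2])
```

```text
s1 crease [ 0.483  -0.4623]
s1 Vcorners [ 0.4514 -0.4715]
 [ 0.4497 -0.4466]
 [ 0.5069 -0.4451]
 [ 0.507  -0.4718]
s1foot [ 0.4517 -0.4407]
 [ 0.5071 -0.44  ]
s4 crease [ 0.4623 -0.2982]
s4foot [ 0.4366 -0.3269]
 [ 0.4296 -0.2862]
 [ 0.491  -0.3152]
s4V [ 0.4341 -0.3216]
 [ 0.429  -0.2963]
 [ 0.4836 -0.2839]
 [ 0.4892 -0.3096]
```

View pics/w2c.png

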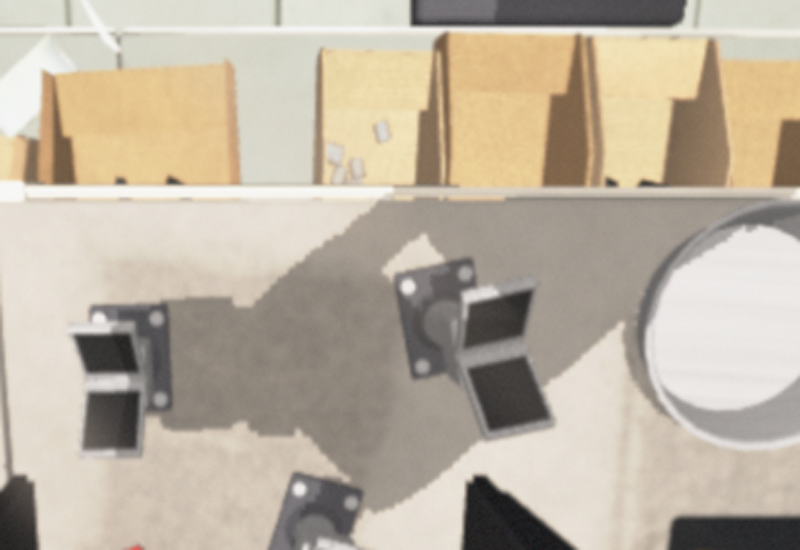

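Stand_1 is at about (0.479,-0.460) with yaw near 0; stand_4 is at (0.459,-0.302) with yaw about 0.2. Next I grasp stand_1.

{"api": "arm_command", "payload": {
  "steps": [
    [[-0.06,0.009,0.03],[0,0,0],80],
    [[-0.06,0.009,0.06],[0,0,0],80],
    [[-0.06,0.009,0.1],[0,0,0],80],
    [[-0.06,0.009,0.14],[0,0,0],80],
    [[-0.06,0.009,0.14],[0,0,0],80],
    [[-0.06,0.009,0.16],[0,0,0],80],
    [[-0.06,0.009,0.18],[0,0,0],80],
    [[-0.06,0.009,0.2],[0,0,0],80],
    [[-0.06,0.009,0.215],[0,0,0],80],
    [[-0.06,0.009,0.226],[0,0,0],80],
    [[-0.06,0.009,0.226],[0,0,0],80],
    [[-0.06,0.009,0.226],[0,0,0],180],
    [[-0.06,0.009,0.226],[0,0,0],220],
    [[-0.06,0.009,0.226],[0,0,0],220],
    [[-0.06,0.009,0.226],[0,0,0],220],
    [[-0.06,0.009,0.226],[0,0,0],220],
    [[-0.06,0.009,0.226],[0,0,0],220],
    [[-0.06,0.009,0.226],[0,0,0],220]
  ]
}}

```text
t: 4.75
ee_pos: [0.4786, -0.4615, 0.0449]
tool_rot: [0.0, 0.707, 0.707, 0.0]
force: [-0.3, 0.9, 1.6]
finger_gap: 0.294
```

Run:
```python
from h import *
s=manip.get_state();print(s['finger_gap'],s['force'],s['ee_pos'])
R=down(1.506)
for p in [[.479,-.46,.2],[.467,-.0418,.2],[.467,-.0418,.058]]: print(plan(p,R))
```

```text
0.2935373655624653 [-0.32223383  0.89487408  1.62167646] [ 0.4785601  -0.46151823  0.04490849]
([0.0015, 0.0005, -0.1551], [0.0003, 0.0002, 0.064])
([0.4197, -0.0119, -0.1552], [0.0003, 0.0002, 0.064])
([0.4197, -0.0119, -0.0132], [0.0003, 0.0002, 0.064])
```

{"api": "arm_command", "payload": {
  "steps": [
    [[0,0,-0.02],[0,0,0],220],
    [[0,0,-0.05],[0,0,0],220],
    [[0,0,-0.085],[0,0,0],220],
    [[0,0,-0.12],[0,0,0],220],
    [[0,0,-0.155],[0,0,0],220],
    [[0.03,0,-0.155],[0,0,0.02],220],
    [[0.065,-0.003,-0.155],[0,0,0.04],220],
    [[0.105,-0.006,-0.155],[0,0,0.064],220],
    [[0.145,-0.009,-0.155],[0,0,0.064],220],
    [[0.185,-0.012,-0.155],[0,0,0.064],220],
    [[0.225,-0.012,-0.155],[0,0,0.064],220],
    [[0.265,-0.012,-0.155],[0,0,0.064],220],
    [[0.305,-0.012,-0.155],[0,0,0.064],220],
    [[0.345,-0.012,-0.155],[0,0,0.064],220],
    [[0.38,-0.012,-0.155],[0,0,0.064],220],
    [[0.405,-0.012,-0.155],[0,0,0.064],220],
    [[0.418,-0.012,-0.155],[0,0,0.064],220],
    [[0.418,-0.012,-0.155],[0,0,0.064],220]
  ]
}}

```text
t: 6.25
ee_pos: [0.4663, -0.0411, 0.1996]
tool_rot: [-0.0, 0.729, 0.685, -0.0]
force: [-0.2, -0.5, -3.2]
finger_gap: 0.294
```

{"api": "arm_command", "payload": {
  "steps": [
    [[0,0,0.03],[0,0,0],220],
    [[0,0,0.06],[0,0,0],220],
    [[0,0,0.09],[0,0,0],220],
    [[0,0,0.11],[0,0,0],220],
    [[0,0,0.12],[0,0,0],220],
    [[0,0,0.13],[0,0,0],220],
    [[0,0,0.135],[0,0,0],220],
    [[0,0,0.14],[0,0,0],220],
    [[0,0,0.142],[0,0,0],220],
    [[0,0,0.142],[0,0,0],220],
    [[0,0,0.142],[0,0,0],220]
  ]
}}

```text
t: 7.17
ee_pos: [0.4671, -0.0437, 0.058]
tool_rot: [0.0, 0.73, 0.684, 0.0]
force: [0.3, 0.5, -3.2]
finger_gap: 0.291
```

Run:
```python
from h import *
s=manip.get_state();print(s['finger_gap'],s['force'],s['ee_pos'])
a=grab('scene')['color'][170:290,210:390];b=grab('wrist');import pickle;pickle.dump(b,open('w3.pkl','wb'))
cv2.imwrite('pics/p1.png',np.vstack([cv2.resize(a,(480,320),interpolation=2),cv2.resize(b['color'][120:],(480,210))]))
```

```text
0.2907099576798861 [ 0.31577222  0.52693345 -3.20959377] [ 0.46709432 -0.0437303   0.05803841]
```

View pics/p1.png

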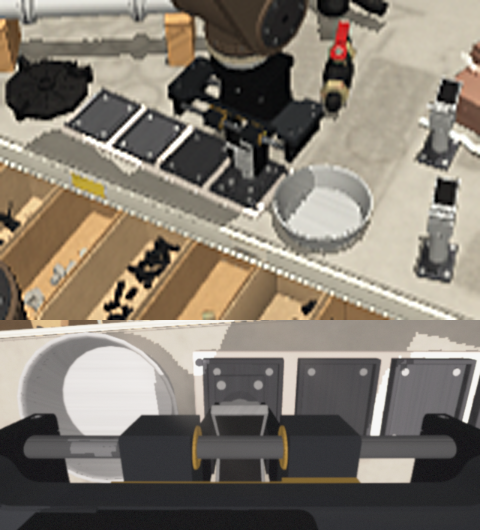

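Stand_1's foot is inside pocket 4, centred at about (243,380) in the wrist panel. I release it and go on to a view of stands 2 and 3.

{"api": "arm_command", "payload": {
  "steps": [
    [[0,0,0.001],[0,0,0],220],
    [[0,0,0.002],[0,0,0],220],
    [[0,0,0.002],[0,0,0],150],
    [[0,0,0.002],[0,0,0],120],
    [[0,0,0.002],[0,0,0],120],
    [[0,0,0.002],[0,0,0],120],
    [[0,0,-0.02],[0,0,0],120],
    [[0,0,-0.05],[0,0,0],120],
    [[0,0,-0.09],[0,0,0],120],
    [[0,0,-0.13],[0,0,0],60],
    [[-0.04,0.02,-0.15],[0,0,0],0],
    [[-0.08,0.04,-0.17],[0,0,-0.064],0],
    [[-0.12,0.06,-0.19],[0,0,-0.064],0],
    [[-0.16,0.08,-0.212],[0,0,-0.064],0],
    [[-0.2,0.1,-0.212],[0,0,-0.064],0],
    [[-0.23,0.115,-0.212],[0,0,-0.064],0],
    [[-0.26,0.13,-0.212],[0,0,-0.064],0],
    [[-0.26,0.13,-0.212],[0,0,-0.064],0],
    [[-0.26,0.13,-0.212],[0,0,-0.064],0]
  ]
}}

```text
t: 8.85
ee_pos: [0.5802, -0.3146, 0.2684]
tool_rot: [-0.0, 0.708, 0.706, -0.0]
force: [0.6, 1.2, 0.3]
finger_gap: 0.998
```

Run:
```python
from h import *
import pickle
f=grab('wrist');pickle.dump(f,open('w4.pkl','wb'))
a=grab('scene')['color'][200:270,250:370]
cv2.imwrite('pics/w4.png',np.vstack([cv2.resize(f['color'][80:260,160:480],(800,450),interpolation=2),cv2.resize(a,(240,140),interpolation=2).repeat(1,0) if 0 else np.pad(cv2.resize(a,(240,140),interpolation=2),((0,0),(0,560),(0,0)))]))
print(manip.get_state()['ee_pos'])
```

```text
[ 0.57932255 -0.31129089  0.26870235]
```

View pics/w4.png

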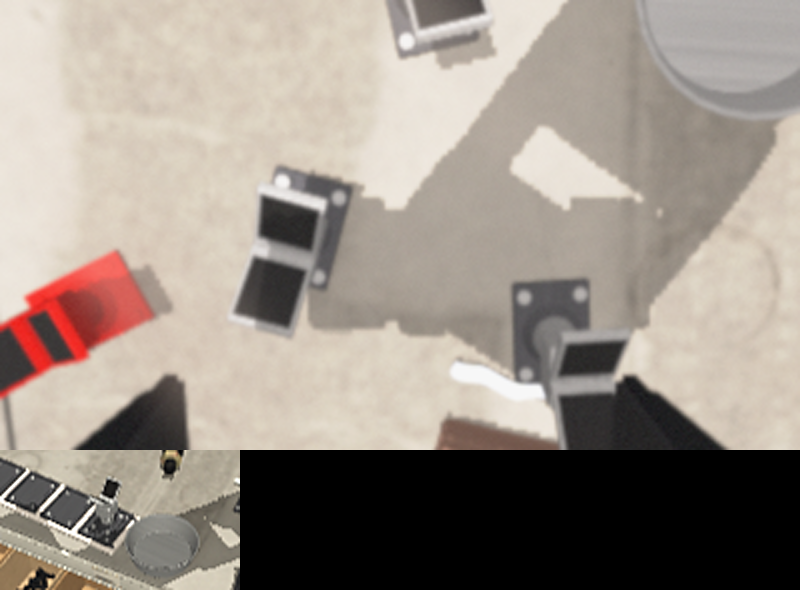

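Stand_1 is upright in pocket 4. Stand_2 (grey, not the red one at 90,310) has its V at (230–326, 183–335), and stand_3's foot is at (512–588, 280–382).

Run:
```python
from h import *
import pickle
f=pickle.load(open('w4.pkl','rb'))
for n,p,z in [('s2V',(260,183),.095),('',(326,208),.095),('',(293,335),.095),('',(230,318),.095),('s2crease',(280,250),.068),('s2foot',(277,165),.006),('',(353,187),.006),('',(323,290),.006),
 ('s3foot',(512,283),.006),('',(588,280),.006),('',(515,382),.006),('s3V',(562,338),.107),('',(628,330),.107),('crease',(584,381),.08)]:
    print(n,px2w(f,np.array(p)/2.5+[160,80],z).round(4)[:2])
```

```text
s2V [ 0.542  -0.3688]
 [ 0.5519 -0.3432]
 [ 0.604  -0.3581]
 [ 0.5967 -0.3836]
s2crease [ 0.5734 -0.366 ]
s2foot [ 0.5417 -0.375 ]
 [ 0.5527 -0.3373]
 [ 0.6055 -0.3538]
s3foot [ 0.6023 -0.2562]
 [ 0.6008 -0.2171]
 [ 0.6562 -0.253 ]
s3V [ 0.6022 -0.2501]
 [ 0.5991 -0.2241]
crease [ 0.6298 -0.234 ]
```

{"api": "arm_command", "payload": {
  "steps": [
    [[-0.03,-0.006,0.03],[0,0,0.1],80],
    [[-0.053,-0.006,0.06],[0,0,0.2],80],
    [[-0.053,-0.006,0.09],[0,0,0.28],80],
    [[-0.053,-0.006,0.11],[0,0,0.28],80],
    [[-0.053,-0.006,0.12],[0,0,0.28],80],
    [[-0.053,-0.006,0.12],[0,0,0.28],80],
    [[-0.053,-0.006,0.14],[0,0,0.28],80],
    [[-0.053,-0.006,0.16],[0,0,0.28],80],
    [[-0.053,-0.006,0.18],[0,0,0.28],80],
    [[-0.053,-0.006,0.2],[0,0,0.28],80],
    [[-0.053,-0.006,0.212],[0,0,0.28],80],
    [[-0.053,-0.006,0.212],[0,0,0.28],80],
    [[-0.053,-0.006,0.212],[0,0,0.28],180],
    [[-0.053,-0.006,0.212],[0,0,0.28],220],
    [[-0.053,-0.006,0.212],[0,0,0.28],220],
    [[-0.053,-0.006,0.212],[0,0,0.28],220],
    [[-0.053,-0.006,0.212],[0,0,0.28],220],
    [[-0.053,-0.006,0.212],[0,0,0.28],220]
  ]
}}

```text
t: 10.45
ee_pos: [0.5738, -0.3644, 0.0581]
tool_rot: [0.0, 0.799, 0.601, 0.0]
force: [0.2, -0.2, 0.1]
finger_gap: 0.322
```

Run:
```python
from h import *
s=manip.get_state();print(s['finger_gap'],s['force'],s['ee_pos'])
R=down(1.506)
for p in [[.5,-.24,.24],[.472,.0341,.24],[.472,.0341,.070]]: print(plan(p,R))
```

```text
0.32189641535570473 [ 0.22014135 -0.22187546  0.14673569] [ 0.57378781 -0.36442401  0.05809904]
([0.0991, -0.1053, -0.182], [0.0006, 0.0002, -0.216])
([0.3547, -0.2081, -0.1821], [0.0006, 0.0002, -0.216])
([0.3547, -0.2082, -0.0121], [0.0006, 0.0002, -0.216])
```

{"api": "arm_command", "payload": {
  "steps": [
    [[0,0,0],[0,0,0],225],
    [[0,0,0],[0,0,0],225],
    [[0,0,0],[0,0,0],225],
    [[0,0,0],[0,0,0],225],
    [[0,0,0],[0,0,0],225]
  ]
}}

```text
t: 10.87
ee_pos: [0.5738, -0.3645, 0.058]
tool_rot: [0.0, 0.799, 0.601, 0.0]
force: [-0.9, -1.1, 4.9]
finger_gap: 0.295
```

{"api": "arm_command", "payload": {
  "steps": [
    [[0,0,-0.02],[0,0,0],225],
    [[0,0,-0.05],[0,0,0],225],
    [[0,0,-0.09],[0,0,0],225],
    [[0,0,-0.13],[0,0,0],225],
    [[0.02,-0.02,-0.16],[0,0,-0.05],225],
    [[0.045,-0.045,-0.182],[0,0,-0.1],225],
    [[0.07,-0.075,-0.182],[0,0,-0.15],225],
    [[0.099,-0.105,-0.182],[0,0,-0.216],225],
    [[0.13,-0.12,-0.182],[0,0,-0.216],225],
    [[0.165,-0.135,-0.182],[0,0,-0.216],225],
    [[0.2,-0.147,-0.182],[0,0,-0.216],225],
    [[0.235,-0.16,-0.182],[0,0,-0.216],225],
    [[0.27,-0.175,-0.182],[0,0,-0.216],225],
    [[0.305,-0.188,-0.182],[0,0,-0.216],225],
    [[0.335,-0.2,-0.182],[0,0,-0.216],225],
    [[0.355,-0.208,-0.182],[0,0,-0.216],225],
    [[0.355,-0.208,-0.182],[0,0,-0.216],225],
    [[0.355,-0.208,-0.182],[0,0,-0.216],225]
  ]
}}

```text
t: 12.37
ee_pos: [0.4718, 0.0354, 0.2393]
tool_rot: [-0.0, 0.729, 0.685, -0.0]
force: [0.8, 0.3, -3.2]
finger_gap: 0.29
```

{"api": "arm_command", "payload": {
  "steps": [
    [[0,0,0.03],[0,0,0],225],
    [[0,0,0.06],[0,0,0],225],
    [[0,0,0.09],[0,0,0],225],
    [[0,0,0.12],[0,0,0],225],
    [[0,0,0.14],[0,0,0],225],
    [[0,0,0.15],[0,0,0],225],
    [[0,0,0.16],[0,0,0],225],
    [[0,0,0.165],[0,0,0],225],
    [[0,0,0.167],[0,0,0],225],
    [[0,0,0.167],[0,0,0],225]
  ]
}}

```text
t: 13.2
ee_pos: [0.4723, 0.0339, 0.0724]
tool_rot: [-0.0, 0.73, 0.684, -0.0]
force: [-0.2, -1.2, -2.8]
finger_gap: 0.291
```

Run:
```python
from h import *
s=manip.get_state();print(s['finger_gap'],s['force'],s['ee_pos'])
b=grab('wrist');cv2.imwrite('pics/p2.png',cv2.resize(b['color'][120:300,120:520],(800,360)))
```

```text
0.29129441244908205 [-0.18397206 -1.20114699 -2.83020216] [0.47226323 0.0338872  0.07239147]
```

View pics/p2.png

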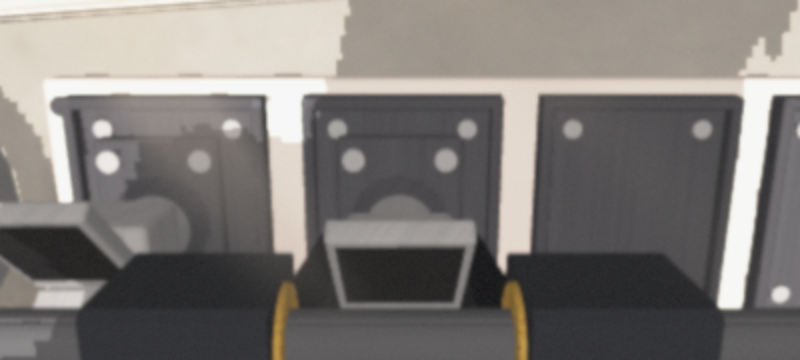

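Stand_2's foot is centred in pocket 3: foot bolts at (352/446,160), pocket bolts at (337/467,128). I release it and grasp stand_3.

{"api": "arm_command", "payload": {
  "steps": [
    [[0,0,0.002],[0,0,0],220],
    [[0,0,0.002],[0,0,0],150],
    [[0,0,0.002],[0,0,0],120],
    [[0,0,0.002],[0,0,0],120],
    [[0,0,0.002],[0,0,0],120],
    [[0,0,-0.02],[0,0,0],120],
    [[0,0,-0.06],[0,0,0],120],
    [[0,0,-0.1],[0,0,0],120],
    [[0,0,-0.14],[0,0,0],100],
    [[-0.035,0.02,-0.15],[0,0,0],80],
    [[-0.07,0.045,-0.15],[0,0,-0.06],80],
    [[-0.1,0.065,-0.15],[0,0,-0.124],80],
    [[-0.13,0.087,-0.15],[0,0,-0.124],80],
    [[-0.165,0.11,-0.15],[0,0,-0.124],80],
    [[-0.195,0.13,-0.15],[0,0,-0.124],80],
    [[-0.225,0.15,-0.15],[0,0,-0.124],80],
    [[-0.25,0.168,-0.14],[0,0,-0.124],80],
    [[-0.258,0.173,-0.11],[0,0,-0.124],80],
    [[-0.258,0.173,-0.108],[0,0,-0.124],80],
    [[-0.258,0.173,-0.108],[0,0,-0.124],80]
  ]
}}

```text
t: 14.92
ee_pos: [0.6272, -0.234, 0.1789]
tool_rot: [-0.002, 0.686, 0.727, -0.001]
force: [-0.3, -0.3, 1.0]
finger_gap: 0.686
```

Run:
```python
from h import *
print(manip.get_state()['ee_pos'],plan([.6285,-.235,.069],down(1.63)))
```

```text
[ 0.62717411 -0.23397995  0.17891754] ([-0.0013, 0.0017, 0.1099], [-0.0035, -0.0022, -0.0007])
```

{"api": "arm_command", "payload": {
  "steps": [
    [[0,0.001,0.03],[0,0,0],80],
    [[0,0.001,0.055],[0,0,0],80],
    [[0,0.001,0.075],[0,0,0],80],
    [[0,0.001,0.095],[0,0,0],80],
    [[0,0.001,0.11],[0,0,0],80],
    [[0,0.001,0.11],[0,0,0],80],
    [[0,0.001,0.11],[0,0,0],180],
    [[0,0.001,0.11],[0,0,0],225],
    [[0,0.001,0.11],[0,0,0],225],
    [[0,0.001,0.11],[0,0,0],225],
    [[0,0.001,0.11],[0,0,0],225],
    [[0,0.001,0.11],[0,0,0],225],
    [[0,0.001,0.11],[0,0,0],225],
    [[0,0.001,0.11],[0,0,0],225],
    [[0,0.001,0.11],[0,0,0],225]
  ]
}}

```text
t: 16.17
ee_pos: [0.6293, -0.2344, 0.071]
tool_rot: [0.0, 0.686, 0.728, 0.0]
force: [0.1, -1.1, 5.4]
finger_gap: 0.295
```

Run:
```python
from h import *
s=manip.get_state();print(s['finger_gap'],s['force'],s['ee_pos'])
R=down(1.506)
for p in [[.5,-.15,.25],[.477,.110,.25],[.477,.110,s['ee_pos'][2]+.013]]: print(plan(p,R))
```

```text
0.29521625829753234 [ 0.06238548 -1.09116495  5.37788711] [ 0.62926291 -0.23435382  0.07100731]
([0.0918, -0.124, -0.1791], [0.0005, 0.0002, 0.1238])
([0.3527, -0.1316, -0.1791], [0.0005, 0.0002, 0.1238])
([0.3527, -0.1317, -0.0131], [0.0005, 0.0002, 0.1238])
```

{"api": "arm_command", "payload": {
  "steps": [
    [[0,0,-0.02],[0,0,0],225],
    [[0,0,-0.05],[0,0,0],225],
    [[0,0,-0.09],[0,0,0],225],
    [[0,0,-0.13],[0,0,0],225],
    [[0.02,-0.025,-0.16],[0,0,0.03],225],
    [[0.045,-0.055,-0.18],[0,0,0.06],225],
    [[0.07,-0.09,-0.18],[0,0,0.09],225],
    [[0.092,-0.124,-0.18],[0,0,0.124],225],
    [[0.13,-0.126,-0.18],[0,0,0.124],225],
    [[0.17,-0.127,-0.18],[0,0,0.124],225],
    [[0.21,-0.128,-0.18],[0,0,0.124],225],
    [[0.25,-0.129,-0.18],[0,0,0.124],225],
    [[0.285,-0.13,-0.18],[0,0,0.124],225],
    [[0.315,-0.131,-0.18],[0,0,0.124],225],
    [[0.34,-0.132,-0.18],[0,0,0.124],225],
    [[0.353,-0.132,-0.18],[0,0,0.124],225],
    [[0.353,-0.132,-0.18],[0,0,0.124],225],
    [[0.353,-0.132,-0.18],[0,0,0.124],225]
  ]
}}

```text
t: 17.67
ee_pos: [0.4761, 0.1107, 0.2503]
tool_rot: [-0.0, 0.729, 0.684, -0.0]
force: [-0.4, 0.2, -3.6]
finger_gap: 0.296
```

{"api": "arm_command", "payload": {
  "steps": [
    [[0,0,0.03],[0,0,0],225],
    [[0,0,0.06],[0,0,0],225],
    [[0,0,0.09],[0,0,0],225],
    [[0,0,0.12],[0,0,0],225],
    [[0,0,0.14],[0,0,0],225],
    [[0,0,0.15],[0,0,0],225],
    [[0,0,0.16],[0,0,0],225],
    [[0,0,0.165],[0,0,0],225],
    [[0,0,0.167],[0,0,0],225],
    [[0,0,0.167],[0,0,0],225]
  ]
}}

```text
t: 18.5
ee_pos: [0.4767, 0.1098, 0.0841]
tool_rot: [0.0, 0.73, 0.684, 0.0]
force: [0.2, 0.8, -2.7]
finger_gap: 0.29
```

Run:
```python
from h import *
s=manip.get_state();print(s['finger_gap'],s['force'],s['ee_pos'])
# release pose -> next
print(plan([.459,-.302,.22],down(1.77)))
b=grab('wrist');cv2.imwrite('pics/p3.png',cv2.resize(b['color'][120:300,120:520],(800,360)))
```

```text
0.2899542606241616 [ 0.16637277  0.84909445 -2.70076788] [0.47673026 0.10976223 0.08413974]
([-0.412, 0.0093, -0.1358], [0.0006, 0.0001, -0.2646])
```

View pics/p3.png

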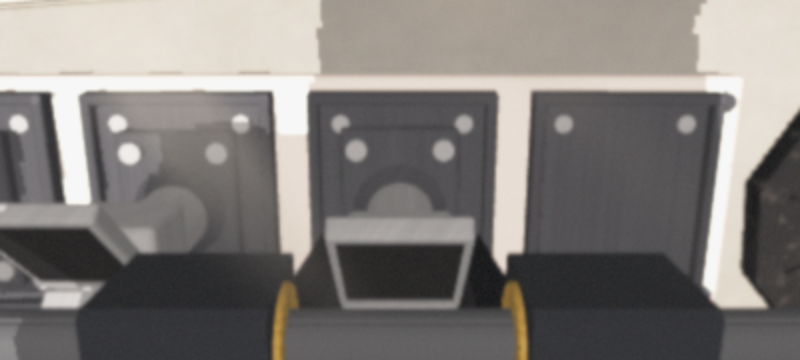

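Stand_3 is centred in pocket 2. I release it and go to stand_4.

{"api": "arm_command", "payload": {
  "steps": [
    [[0,0,0.002],[0,0,0],220],
    [[0,0,0.002],[0,0,0],150],
    [[0,0,0.002],[0,0,0],120],
    [[0,0,0.002],[0,0,0],120],
    [[0,0,0.002],[0,0,0],120],
    [[0,0,-0.02],[0,0,0],120],
    [[0,0,-0.06],[0,0,0],120],
    [[0,0,-0.1],[0,0,0],120],
    [[0,0,-0.136],[0,0,0],100],
    [[-0.04,0,-0.136],[0,0,0],80],
    [[-0.08,0,-0.136],[0,0,-0.06],80],
    [[-0.12,0.002,-0.136],[0,0,-0.12],80],
    [[-0.16,0.004,-0.136],[0,0,-0.18],80],
    [[-0.2,0.005,-0.136],[0,0,-0.22],80],
    [[-0.24,0.006,-0.136],[0,0,-0.265],80],
    [[-0.28,0.007,-0.136],[0,0,-0.265],80],
    [[-0.32,0.008,-0.136],[0,0,-0.265],80],
    [[-0.36,0.009,-0.136],[0,0,-0.265],80],
    [[-0.395,0.009,-0.136],[0,0,-0.265],80],
    [[-0.412,0.009,-0.136],[0,0,-0.265],80]
  ]
}}

```text
t: 20.22
ee_pos: [0.4583, -0.3051, 0.2194]
tool_rot: [0.0, 0.634, 0.774, -0.0]
force: [0.9, 0.7, 0.6]
finger_gap: 0.69
```

Run:
```python
from h import *
f=grab('wrist')
s=manip.get_state();print(s['ee_pos'],plan([.459,-.302,.081],down(1.77)))
cv2.imwrite('pics/w5.png',cv2.resize(f['color'][100:300,170:470],(750,500),interpolation=2))
import pickle;pickle.dump(f,open('w5.pkl','wb'))
```

```text
[ 0.45829756 -0.30622787  0.21928924] ([0.0042, 0.0015, 0.1383], [0.0002, 0.0011, -0.002])
```

View pics/w5.png

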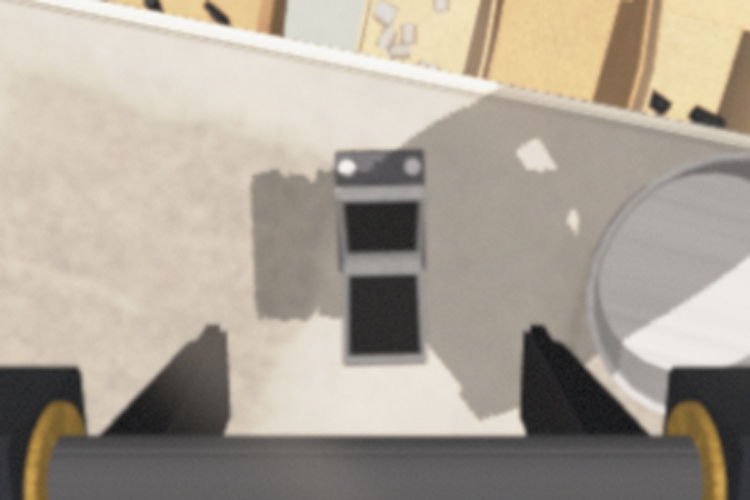

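Stand_4 is squarely between the fingers, V at (340–427, 190–362). Now I grasp it.

{"api": "arm_command", "payload": {
  "steps": [
    [[0.003,0.001,0.03],[0,0,0],80],
    [[0.003,0.001,0.06],[0,0,0],80],
    [[0.003,0.001,0.085],[0,0,0],80],
    [[0.003,0.001,0.105],[0,0,0],80],
    [[0.003,0.001,0.125],[0,0,0],80],
    [[0.003,0.001,0.137],[0,0,0],80],
    [[0.003,0.001,0.137],[0,0,0],180],
    [[0.003,0.001,0.137],[0,0,0],225],
    [[0.003,0.001,0.137],[0,0,0],225],
    [[0.003,0.001,0.137],[0,0,0],225],
    [[0.003,0.001,0.137],[0,0,0],225],
    [[0.003,0.001,0.137],[0,0,0],225],
    [[0.003,0.001,0.137],[0,0,0],225],
    [[0.003,0.001,0.137],[0,0,0],225],
    [[0.003,0.001,0.137],[0,0,0],225]
  ]
}}

```text
t: 21.52
ee_pos: [0.4595, -0.2985, 0.0832]
tool_rot: [0.001, 0.633, 0.774, 0.0]
force: [1.3, -0.3, 6.2]
finger_gap: 0.291
```

Run:
```python
from h import *
s=manip.get_state();print(s['finger_gap'],s['force'],s['ee_pos'])
R=down(1.506)
for p in [[.459,-.302,.27],[.4819,.1858,.27],[.4819,.1858,s['ee_pos'][2]+.013]]: print(plan(p,R))
```

```text
0.291487470890928 [ 1.27186292 -0.34089918  6.16689834] [ 0.45949654 -0.29846412  0.08322157]
([-0.0035, -0.001, -0.1868], [0.001, 0.0008, 0.265])
([0.47, 0.1184, -0.1871], [0.001, 0.0008, 0.265])
([0.4701, 0.1183, -0.0133], [0.001, 0.0008, 0.265])
```

{"api": "arm_command", "payload": {
  "steps": [
    [[0,0,-0.03],[0,0,0],225],
    [[0,0,-0.07],[0,0,0],225],
    [[0,0,-0.11],[0,0,0],225],
    [[0,0,-0.15],[0,0,0],225],
    [[0.01,0.002,-0.187],[0,0,0.03],225],
    [[0.046,0.012,-0.187],[0,0,0.08],225],
    [[0.083,0.021,-0.187],[0,0,0.13],225],
    [[0.12,0.03,-0.187],[0,0,0.18],225],
    [[0.158,0.04,-0.187],[0,0,0.22],225],
    [[0.196,0.05,-0.187],[0,0,0.265],225],
    [[0.234,0.059,-0.187],[0,0,0.265],225],
    [[0.272,0.068,-0.187],[0,0,0.265],225],
    [[0.31,0.078,-0.187],[0,0,0.265],225],
    [[0.348,0.088,-0.187],[0,0,0.265],225],
    [[0.386,0.097,-0.187],[0,0,0.265],225],
    [[0.42,0.106,-0.187],[0,0,0.265],225],
    [[0.448,0.113,-0.187],[0,0,0.265],225],
    [[0.47,0.118,-0.187],[0,0,0.265],225],
    [[0.47,0.118,-0.187],[0,0,0.265],225],
    [[0.47,0.118,-0.187],[0,0,0.265],225]
  ]
}}

```text
t: 23.18
ee_pos: [0.4807, 0.1867, 0.2691]
tool_rot: [-0.0, 0.729, 0.685, -0.001]
force: [-0.4, 0.4, -3.4]
finger_gap: 0.291
```

{"api": "arm_command", "payload": {
  "steps": [
    [[0,0,0.03],[0,0,0],225],
    [[0,0,0.06],[0,0,0],225],
    [[0,0,0.09],[0,0,0],225],
    [[0,0,0.12],[0,0,0],225],
    [[0,0,0.145],[0,0,0],225],
    [[0,0,0.16],[0,0,0],225],
    [[0,0,0.168],[0,0,0],225],
    [[0,0,0.172],[0,0,0],225],
    [[0,0,0.174],[0,0,0],225],
    [[0,0,0.174],[0,0,0],225]
  ]
}}

```text
t: 24.02
ee_pos: [0.4817, 0.1855, 0.0965]
tool_rot: [0.0, 0.73, 0.684, 0.0]
force: [0.2, 0.1, -2.7]
finger_gap: 0.293
```

Run:
```python
from h import *
s=manip.get_state();print(s['finger_gap'],s['force'],s['ee_pos'])
b=grab('wrist');cv2.imwrite('pics/p4.png',cv2.resize(b['color'][120:300,120:520],(800,360)))
```

```text
0.2932038434075108 [ 0.186116    0.1352632  -2.71594813] [0.48165008 0.18545502 0.0965332 ]
```

View pics/p4.png

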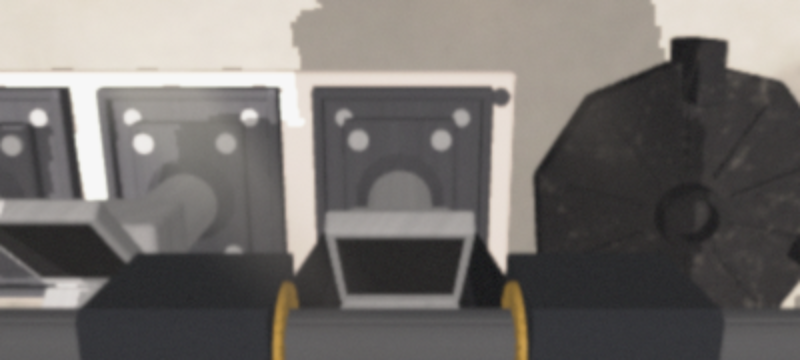

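Stand_4 is centred in pocket 1. I release it, rise, and look at the pipe.

{"api": "arm_command", "payload": {
  "steps": [
    [[0,0,0.002],[0,0,0],220],
    [[0,0,0.002],[0,0,0],150],
    [[0,0,0.002],[0,0,0],120],
    [[0,0,0.002],[0,0,0],120],
    [[0,0,0.002],[0,0,0],120],
    [[0,0,-0.02],[0,0,0],120],
    [[0,0,-0.06],[0,0,0],120],
    [[0,0,-0.1],[0,0,0],120],
    [[0,0,-0.14],[0,0,0],100],
    [[0,0,-0.18],[0,0,0],0],
    [[0,0,-0.2],[0,0,0],0]
  ]
}}

```text
t: 24.98
ee_pos: [0.4819, 0.1861, 0.3004]
tool_rot: [0.001, 0.73, 0.684, 0.002]
force: [0.0, 0.1, 0.4]
finger_gap: 0.683
```

Run:
```python
from h import *
import pickle
f=pickle.load(open('f0.pkl','rb'))['scene']
for p in [(297,172),(272,160),(240,165),(208,166)]: print(p,px2w(f,p,0).round(3)[:2])
print(manip.get_state()['ee_pos'],plan([.585,.28,.3],down(.51)))
```

```text
(297, 172) [0.775 0.155]
(272, 160) [0.799 0.287]
(240, 165) [0.712 0.386]
(208, 166) [0.649 0.501]
[0.48189613 0.18610266 0.30042001] ([0.1004, 0.0968, 0.0011], [0.004, -0.0043, 0.9962])
```

{"api": "arm_command", "payload": {
  "steps": [
    [[0.015,0.015,0],[0,0,0.12],0],
    [[0.03,0.03,0],[0,0,0.24],0],
    [[0.045,0.045,0],[0,0,0.36],0],
    [[0.06,0.06,0],[0,0,0.48],0],
    [[0.075,0.075,0],[0,0,0.6],0],
    [[0.09,0.09,0],[0,0,0.72],0],
    [[0.1,0.097,0],[0,0,0.84],0],
    [[0.1,0.097,0],[0,0,0.96],0],
    [[0.1,0.097,0],[0,0,0.996],0],
    [[0.1,0.097,0],[0,0,0.996],0],
    [[0.1,0.097,0],[0,0,0.996],0]
  ]
}}

```text
t: 25.9
ee_pos: [0.5845, 0.2794, 0.2955]
tool_rot: [-0.0, 0.967, 0.253, -0.0]
force: [-0.7, -0.1, -0.1]
finger_gap: 1.001
```

Run:
```python
from h import *
f=grab('wrist');import pickle;pickle.dump(f,open('w6.pkl','wb'))
cv2.imwrite('pics/w6.png',cv2.resize(f['color'],(800,500)))
s=manip.get_state();print(s['ee_pos'],s['tool_rot'],s['joint_positions'].round(2))
```

```text
[0.58451577 0.27932188 0.29562043] [-3.21703918e-05  9.67430741e-01  2.53135849e-01 -4.79771566e-05] [ 0.34  0.48  1.42  0.    1.24 -0.17]
```

View pics/w6.png

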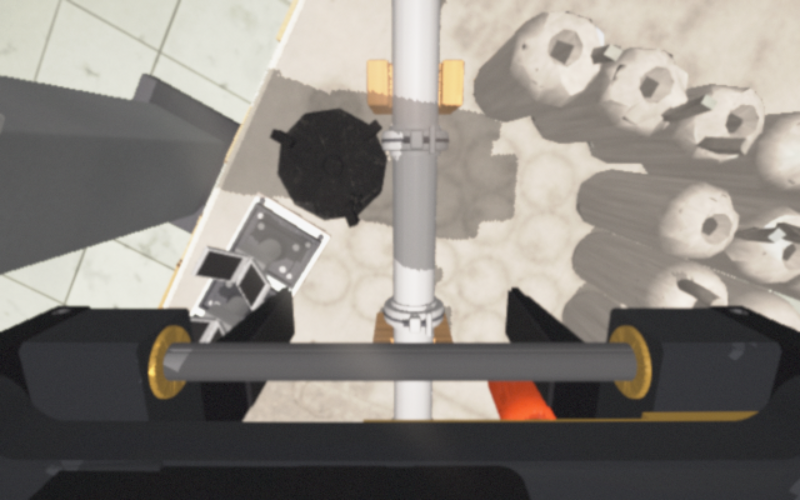

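The pipe runs vertically at x≈415, with its clamps at (415,139) and (414,313). Bottles on the right are clear. Now I compute the middle.

Run:
```python
from h import *
import pickle
f=pickle.load(open('w6.pkl','rb'))
a,b=[px2w(f,np.array(p)/1.25,.089) for p in [(415.5,139),(414,314)]]
print(a,b,np.linalg.norm(a-b))
m=(a+b)/2;ang=np.arctan2(*(a-b)[[1,0]]);print(m,ang)
for p in [(700,215),(640,75)]: print(px2w(f,np.array(p)/1.25,.2)[:2], (px2w(f,np.array(p)/1.25,.2)-m)[:2]@[np.sin(ang),-np.cos(ang)])
for z in (.16,.093): print(plan([m[0],m[1],z],down(ang-np.pi/2)))
```

```text
[0.55824814 0.35504392 0.089     ] [0.63526456 0.21798468 0.089     ] 0.15721566744632476
[0.59675635 0.2865143  0.089     ] 2.0827455676670312
[0.72825371 0.39665787] 0.16859510688583346
[0.6479741  0.44171767] 0.12068182771819827
([0.0142, -0.0003, 0.1356], [-0.0001, 0.0001, -0.0001])
([0.0142, -0.0003, 0.2026], [-0.0001, 0.0001, -0.0001])
```

{"api": "arm_command", "payload": {
  "steps": [
    [[0.014,0,0.035],[0,0,0],0],
    [[0.014,0,0.07],[0,0,0],0],
    [[0.014,0,0.105],[0,0,0],0],
    [[0.014,0,0.13],[0,0,0],0],
    [[0.014,0,0.155],[0,0,0],0],
    [[0.014,0,0.175],[0,0,0],0],
    [[0.014,0,0.19],[0,0,0],0],
    [[0.014,0,0.2],[0,0,0],0],
    [[0.014,0,0.2],[0,0,0],0],
    [[0.014,0,0.2],[0,0,0],120],
    [[0.014,0,0.2],[0,0,0],200],
    [[0.014,0,0.2],[0,0,0],200],
    [[0.014,0,0.2],[0,0,0],200],
    [[0.014,0,0.2],[0,0,0],200],
    [[0.014,0,0.2],[0,0,0],200],
    [[0.014,0,0.2],[0,0,0],200],
    [[0.014,0,0.2],[0,0,0],200],
    [[0.014,0,0.2],[0,0,0],200]
  ]
}}

```text
t: 27.45
ee_pos: [0.5968, 0.2862, 0.0957]
tool_rot: [-0.0, 0.968, 0.252, -0.0]
force: [-1.4, -1.3, 1.1]
finger_gap: 0.425
```

Run:
```python
from h import *
s=manip.get_state();print(s['finger_gap'],s['force'],s['ee_pos'])
```

```text
0.4246210999541335 [-1.37675189 -1.27961876  1.10427945] [0.59679317 0.28624364 0.09566642]
```

Run:
```python
from h import *
s=manip.get_state()
R=down(-.0636)@Ro.from_rotvec([.157,0,0]).as_matrix()
o=.0067
for p in [[.475,.28,.24],[.4744,.0714,.24],[.4744,.0714,.150],[.4744,.0714,.114]]:
    print(p,plan(np.array(p)-o*R[:,2],R))
p0=np.array([.4744,.0714,.24])-o*R[:,2]
for z in (.15,.12,.114): print(plan(np.array([.4744,.0714,z])-o*R[:,2],R,p0,R))
```

```text
[0.475, 0.28, 0.24] ([-0.1099, -0.0531, -0.1509], [0.1526, 0.0451, 0.5724])
[0.4744, 0.0714, 0.24] ([-0.2123, 0.1286, -0.151], [0.1526, 0.0451, 0.5724])
[0.4744, 0.0714, 0.15] ([-0.2123, 0.1286, -0.061], [0.1526, 0.0451, 0.5724])
[0.4744, 0.0714, 0.114] ([-0.2123, 0.1286, -0.025], [0.1526, 0.0451, 0.5724])
([0.0, 0.0141, 0.0889], [0.0, 0.0, 0.0])
([0.0, 0.0188, 0.1185], [0.0, 0.0, 0.0])
([0.0, 0.0197, 0.1245], [0.0, 0.0, 0.0])
```

{"api": "arm_command", "payload": {
  "steps": [
    [[0,0,0],[0,0,0],210],
    [[0,0,0],[0,0,0],210],
    [[0,0,0],[0,0,0],210],
    [[0,0,0],[0,0,0],210],
    [[0,0,-0.01],[0,0,0],210],
    [[0,0,-0.03],[0,0,0],210],
    [[0,0,-0.05],[0,0,0],210],
    [[0,0,-0.08],[0,0,0],210],
    [[0,0,-0.11],[0,0,0],210],
    [[0,0,-0.135],[0,0,0],210],
    [[0,0,-0.15],[0,0,0],210],
    [[0,0,-0.15],[0,0,0],210],
    [[0,0,-0.15],[0,0,0],210]
  ]
}}

```text
t: 28.53
ee_pos: [0.5967, 0.2862, 0.2458]
tool_rot: [-0.0, 0.968, 0.252, 0.0]
force: [-0.5, -0.3, -6.5]
finger_gap: 0.393
```

{"api": "arm_command", "payload": {
  "steps": [
    [[-0.014,-0.007,0],[0.019,0.006,0.07],210],
    [[-0.03,-0.014,0],[0.04,0.011,0.145],210],
    [[-0.045,-0.021,0],[0.06,0.017,0.22],210],
    [[-0.06,-0.028,0],[0.08,0.023,0.3],210],
    [[-0.075,-0.036,0],[0.1,0.03,0.38],210],
    [[-0.09,-0.043,0],[0.12,0.036,0.46],210],
    [[-0.105,-0.05,0],[0.14,0.042,0.53],210],
    [[-0.115,-0.045,0],[0.153,0.045,0.572],210],
    [[-0.13,-0.018,0],[0.153,0.045,0.572],210],
    [[-0.145,0.009,0],[0.153,0.045,0.572],210],
    [[-0.16,0.036,0],[0.153,0.045,0.572],210],
    [[-0.175,0.063,0],[0.153,0.045,0.572],210],
    [[-0.19,0.09,0],[0.153,0.045,0.572],210],
    [[-0.203,0.112,0],[0.153,0.045,0.572],210],
    [[-0.212,0.129,0],[0.153,0.045,0.572],210],
    [[-0.212,0.129,0],[0.153,0.045,0.572],210],
    [[-0.212,0.129,0],[0.153,0.045,0.572],210],
    [[-0.212,0.129,0],[0.153,0.045,0.572],210]
  ]
}}

```text
t: 30.03
ee_pos: [0.4744, 0.0704, 0.2447]
tool_rot: [-0.079, 0.996, -0.032, 0.002]
force: [-0.6, 0.5, -6.2]
finger_gap: 0.394
```

Run:
```python
from h import *
s=manip.get_state();print(s['finger_gap'],s['force'],s['torque'],s['ee_pos'])
R=down(-.0636)@Ro.from_rotvec([.157,0,0]).as_matrix()
for z in (.15,.12,.114): print(plan(np.array([.4744,.0714,z])-.0067*R[:,2],R))
f=grab('scene');g=grab('side')
a=cv2.resize(f['color'][150:270,220:380],(800,600),interpolation=2)
cv2.imwrite('pics/p5.png',a)
cv2.imwrite('pics/p5.png',np.vstack([cv2.resize(f['color'][150:275,220:380],(512,400),interpolation=2)]))
```

```text
0.39418899605235874 [-0.61060836  0.54847977 -6.16666349] [-0.29307874  0.14466477  0.01364393] [0.47439177 0.07035429 0.24472911]
([0.0001, 0.0138, 0.087], [-0.0004, 0.0018, -0.0003])
([0.0002, 0.0185, 0.1167], [-0.0004, 0.0018, -0.0003])
([0.0002, 0.0195, 0.1226], [-0.0004, 0.0018, -0.0003])
```

{"api": "arm_command", "payload": {
  "steps": [
    [[0,0.004,0.025],[0,0,0],210],
    [[0,0.008,0.05],[0,0,0],210],
    [[0,0.011,0.07],[0,0,0],210],
    [[0,0.0138,0.087],[0,0,0],210],
    [[0,0.0155,0.098],[0,0,0],210],
    [[0,0.0168,0.106],[0,0,0],210],
    [[0,0.0178,0.112],[0,0,0],210],
    [[0,0.0183,0.1155],[0,0,0],210],
    [[0,0.0187,0.118],[0,0,0],210],
    [[0,0.0187,0.118],[0,0,0],210]
  ]
}}

```text
t: 30.97
ee_pos: [0.4748, 0.0703, 0.1261]
tool_rot: [-0.079, 0.996, -0.031, 0.003]
force: [-0.2, 0.6, -6.0]
finger_gap: 0.39
```

Run:
```python
from h import *
s=manip.get_state();print(s['finger_gap'],s['force'],s['torque'],s['ee_pos'])
R=down(-.0636)@Ro.from_rotvec([.157,0,0]).as_matrix()
for z in (.12,.116,.114): print(plan(np.array([.4744,.0714,z])-.0067*R[:,2],R))
f=grab('side');h=grab('scene')
cv2.imwrite('pics/p6.png',np.hstack([cv2.resize(f['color'][130:260,250:390],(400,371),interpolation=2),cv2.resize(h['color'][160:270,230:360],(400,371),interpolation=2)]))
```

```text
0.39003642243363335 [-0.20439633  0.62665805 -6.04816974] [-0.32962585  0.04418923 -0.0109419 ] [0.47483842 0.07030202 0.12614827]
([-0.0005, -0.0001, -0.0005], [-0.0004, -0.0, 0.0007])
([-0.0005, 0.0005, 0.0035], [-0.0004, -0.0, 0.0007])
([-0.0005, 0.0008, 0.0055], [-0.0004, -0.0, 0.0007])
```

{"api": "arm_command", "payload": {
  "steps": [
    [[0,0.0002,0.0015],[0,0,0],210],
    [[0,0.0005,0.003],[0,0,0],210],
    [[0,0.0007,0.0045],[0,0,0],210],
    [[0,0.0009,0.0055],[0,0,0],210],
    [[0,0.0009,0.0055],[0,0,0],210],
    [[0,0.0009,0.0055],[0,0,0],210]
  ]
}}

```text
t: 31.57
ee_pos: [0.4745, 0.0702, 0.1221]
tool_rot: [-0.079, 0.996, -0.031, 0.003]
force: [-8.9, -2.6, 21.2]
finger_gap: 0.393
```

Contact is made: +21 N upward, slight push in -x. I ease off 1 mm and release.

{"api": "arm_command", "payload": {
  "steps": [
    [[-0.0005,0,-0.001],[0,0,0],210],
    [[-0.0005,0,-0.001],[0,0,0],210],
    [[-0.0005,0,-0.001],[0,0,0],195],
    [[-0.0005,0,-0.001],[0,0,0],170],
    [[-0.0005,0,-0.001],[0,0,0],140],
    [[-0.0005,0,-0.001],[0,0,0],110],
    [[-0.0005,0,-0.001],[0,0,0],80],
    [[-0.0005,0,-0.001],[0,0,0],60],
    [[-0.0005,0,-0.001],[0,0,0],60],
    [[-0.0005,0,-0.001],[0,0,0],60]
  ]
}}

```text
t: 32.4
ee_pos: [0.4744, 0.07, 0.1215]
tool_rot: [-0.079, 0.996, -0.032, 0.002]
force: [0.6, -0.3, -0.3]
finger_gap: 0.736
```

Run:
```python
from h import *
s=manip.get_state();print(s['finger_gap'],s['force'],s['ee_pos'])
```

```text
0.7363883274063308 [ 0.63567603 -0.31495867 -0.31492102] [0.47435006 0.06999598 0.12150575]
```

{"api": "arm_command", "payload": {
  "steps": [
    [[0,0,-0.01],[0,0,0],60],
    [[0,0,-0.03],[0,0,0],60],
    [[0,0,-0.06],[0,0,0],60],
    [[0,0,-0.1],[0,0,0],60],
    [[0,0,-0.14],[0,0,0],60],
    [[0,0,-0.17],[0,0,0],60],
    [[0,-0.03,-0.19],[0,0,0],0],
    [[0,-0.07,-0.2],[0,0,0],0],
    [[0,-0.11,-0.2],[0,0,0],0],
    [[0,-0.15,-0.2],[0,0,0],0],
    [[0,-0.19,-0.2],[0,0,0],0],
    [[0,-0.23,-0.2],[0,0,0],0],
    [[0,-0.23,-0.2],[0,0,0],0],
    [[0,-0.23,-0.2],[0,0,0],0]
  ]
}}

```text
t: 33.57
ee_pos: [0.4862, 0.2671, 0.3549]
tool_rot: [-0.078, 0.996, -0.03, 0.002]
force: [1.0, 0.1, -1.7]
finger_gap: 1.004
```

Run:
```python
from h import *
f=grab('side');h=grab('scene');import pickle;pickle.dump((f,h),open('fin.pkl','wb'))
def over(fr):
    im=fr['color'].copy();c=np.array([.4744,.0714,.114]);u=np.array([-.0636,-.998,0])*np.cos(.157)-np.array([0,0,np.sin(.157)])
    return im,[w2px(fr,c+u*t) for t in (-.205,0,.205)]
a,pa=over(f);b,pb=over(h);print('pred side',np.round(pa,1).tolist(),'scene',np.round(pb,1).tolist())
cv2.imwrite('pics/fin.png',np.hstack([cv2.resize(a[120:260,250:390],(400,400),interpolation=2),cv2.resize(b[150:280,225:355],(400,400),interpolation=2)]))
```

```text
pred side [[287.2, 141.5], [295.8, 167.4], [307.1, 200.9]] scene [[223.8, 176.3], [272.7, 203.1], [325.5, 232.0]]
```

View pics/fin.png

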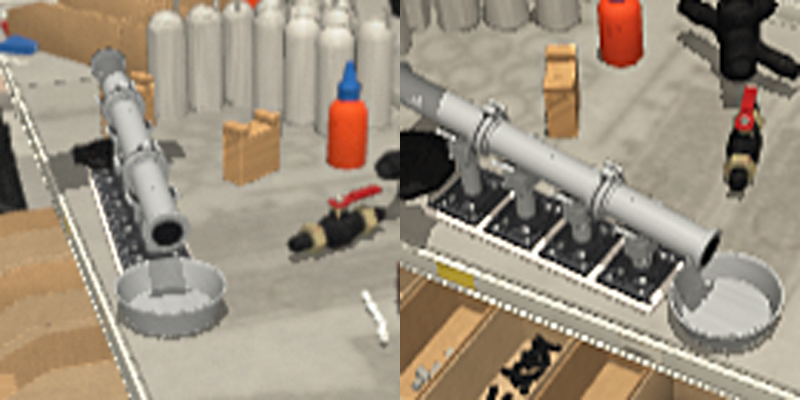

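The pipe lies in all four Vs with its low end over the pan. Its end shows at (168,232) and (709,247), against predictions of (163,231) and (709,252), so it agrees within about 2–3 mm. I hand in.

```bash
python3 -c "
from cell import manip
print(manip.close_job())"
```

```text
the job is handed in; nothing more can be done
None
```

I stood the four stands in the pockets, falling towards the pan (pocket 1 = stand_4, pocket 2 = stand_3, pocket 3 = stand_2, pocket 4 = stand_1). I then laid the pipe into all four Vs with its low end over the pan, and handed the job in at about 34 s. The red look-alike was not touched.

**Last checks:**
- The low end of the pipe, in both the side and scene pictures, was within about 2–3 mm of where it should be.
- After release the tool force was near zero. The arm was then backed well clear of everything.

**Small disagreements:**
- Stand_1 sits about 2 mm off centre in pocket 4, well inside the 13 mm allowed.
- As the pipe touched down there was about 9 N of sideways push. I eased off 1 mm before opening the gripper.
- I judged the rest state and the slope from one final pair of pictures and did not measure them further.

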